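Slide the drip tray home between the coffee machine's legs

TASK

The emptied drip tray of the capsule coffee machine lies askew on the worktop in front of it. Push the tray along the worktop with the fingers, rear end first, in between the machine's two legs until it is fully home against the machine. Only push it, never lift or tip it, do not shove the machine, and leave everything else on the worktop where it stands.

Things in the scene. Friction and masses are not known exactly. Their poses are not given: they have to be found in the camera images.
- drip_tray: loose drip tray: black plastic box 150 long (its x) x 90 wide x 36 high, slotted steel grille on top (38 overall), about 0.35 kg, slides on the worktop. Origin: centre of underside. +x points to its rear end (vertical corners rounded, radius 10), which goes in first; front end (-x) flat, with a steel strip. Starts up to 20 degrees askew, up to 40 mm off the machine's centre line, clear of the legs
- tray_front (a point): middle of the tray's flat front end, 18 mm above its underside, 75 mm from its origin
- coffee_machine: red capsule coffee machine, standing fast, facing roughly the robot's left (+y). Origin: on the worktop midway between the front ends of its two legs; +x points into the machine, z up. Legs black, 20 wide, 30 high, 125 long from x = 0, front ends rounded (radius 10); clear gap between them 94 wide (y -47 to +47). Body from x = 110 to 323, 134 wide, 248 high (steel lever on top 154 wide)
- tray_home (a point): point on the worktop, 35 mm inside the machine's origin (its axes are the machine's): where the tray's origin is when the tray is fully home, its x along the machine's x, its rear end against the black front panel and its front end still 40 mm out in front of the legs
- spout (a point): tip of the coffee spout, 130 mm up, 58 mm inside the machine's origin; the brew head above it overhangs the rear of the gap from 23 mm inside the origin on, 110 wide, underside 152 mm up
- saucer: white saucer, 116 across, 14 high; origin centre of underside; leave alone
- milk_jug: steel milk jug with handle, 76 across, 85 high; origin centre of underside; leave alone
- capsule_jar: lidded glass storage jar, 92 across, 148 high, capsules inside; origin centre of underside; leave alone
- espresso_cup: white espresso cup with handle, 64 across, 58 high; origin centre of underside; leave alone
- capsule_box: long blue box of capsules, 50 x 210 x 45 high; origin centre of underside; leave alone
- capsule: one copper-coloured coffee capsule, 37 across, 29 high; origin centre of underside; leave alone
- teaspoon: steel teaspoon lying flat along its x, about 125 long; leave alone
Not all that is in view belongs to the job. Of the things that look like the drip_tray, take the one that is farthest to the robot's left at the start.

How it is judged:
By the outcome, as a careful person would: the job done as asked, in the order asked, and still so for the second after the job is handed in, with the robot touching nothing.
It also fails if it takes over 64 s, if anything falls off the work surface, if the arm or the gripper's body presses on something with over 40 N, if the wrist force passes 120 N, or if a joint passes its speed limit or range.

ROBOT

A 6-joint arm with a two-finger parallel gripper is mounted at the origin on the work surface. World frame = base frame: x ahead of the robot, y to its left, z up, the work surface at z = 0. Lengths are in m, angles in rad, forces in N, time in s.
With the tool pointing down it reaches from about 0.35 to 0.975 m from the base axis. Payload 4.9 kg.
Tool frame: the origin (TCP) lies midway between the tips of the shut fingers; the grasp point (between the pads) lies 19 mm behind it; z points along the fingers, y is the line along which they close (so a half turn about z gives the same grasp; the last joint's range is limited). The gripper opens to 85 mm and grips with 20 to 120 N. Pads are 22 mm wide; open, the fingers measure 114 mm over their backs; the gripper's body (76 mm by 85 mm) begins 54 mm behind the grasp point. The pads swing forward as they close: fully open they stand 13 mm farther back than shut.
Start: joints at [-1.352, 0.053, 1.613, -0, 1.476, -0.119], TCP at [0.207, -0.59, 0.231] pointing down, gripper open.
Joint ranges: [-3.01, 3.01], [-1.01, 2.22], [0.06, 2.58], [-1.02, 4.17], [0.09, 2.62], [-3.14, 3.14]. Speed limits (rad/s): [2.57, 2.57, 3.14, 3.14, 3.14, 3.14].

INTERFACE

Orientations are given as a rotation vector (axis times angle).
In Python, from station import ctrl gives the robot as it stands.
- The arm moves only by the shell command python3 -m handwheel 'ROWS' [FORCE]. ROWS is JSON, a list of rows, each an object with "gripper": the gripper command: -1 is fully open, 1 is shut, values between are in proportion; "offset": the shift along the tool's x, y, z in mm, a list of three; "rotation": the turn, a rotation vector about the tool's x, y, z in rad, a list of three. A call has exactly 8 rows; each row is the pose to reach, as a shift and turn from the pose commanded when the call began, along the tool's axes at that moment; what a row does not reach only later rows make up. A row lasts 1/8 s, in which the tool goes at most 62.5 mm and 10.7 degrees, less where a joint would pass 70% of its speed; a pose out of reach is approached as far as the arm can. A call with a gripper value outside its range is refused whole. The fingers move at their own pace and stop on an object; FORCE is the grip in N (left out, the last holds). Time passes only in rows, so rows that repeat a pose let the fingers close, or fill a call up. It gives the time, the measured TCP pose, the force, the opening and the grip force at its end, in the units of the state.
- ctrl.get_obs(): the state, without advancing time (a new reading comes with each control period).
- ctrl.get_image(name): name is "scene" or "top" or "wrist"; returns a dict with "image" (384x512x3 uint8, red, green, blue), "fovy" (degrees; the focal length in pixels is half the picture's height over the tangent of half this angle, whatever the lens; pixels are square), "cx", "cy" (the principal point, pixels), "xyz" and "attitude" of the camera in the world. Camera axes: x right, y up, looking along -z (the intrinsics and any distortion apply to the point x, -y, -z); pixel columns grow to the right and rows downward; lengths in m; the calibration is good to about 2 mm. A picture is of the moment at which its call begins. There is no depth.
- ctrl.finish_job(): hands the job in; it is judged then, once.
The state is a dict: "t": time; "q": joint angles; "dq": joint speeds; "effort": joint torques, N m; "tool_pos": TCP position; "tool_rot": TCP orientation; "contact_force": force on the tool from outside, world axes, zero at the start; "wrist_torque": the same for the moment, N m; "opening": finger opening in m; "grip_force": force on a finger pad.
Only numpy, scipy, OpenCV 4.12 (cv2) and the standard library are available. Lean on these libraries where they do the work, as an engineer would, in place of code of your own. Each camera call takes 0.05 s, during which the arm holds its last target. There are 200 camera calls.

## Working session

There is one attempt and no reset: what is moved stays moved. The work goes in short steps, Python scripts to look and compute and a shell command to move; the robot and the scene stay as the last step left them, time stands still between calls to the robot, and variables do not carry over. Pictures are saved under pics/ and viewed, at most 10 in all, crops included, and the job is handed in when it is done.

```bash
ls; mkdir -p pics; python3 - <<'E'
from station import ctrl
import cv2
for n in("scene","top"):
    r=ctrl.get_image(n); cv2.imwrite(f"pics/{n}0.png",r["image"][:,:,::-1]); print({k:v for k,v in r.items() if k!="image"})
o=ctrl.get_obs(); print(o)
E
```

```text
pics
{'fovy': 47.988120662348734, 'cx': 256.1755939291475, 'cy': 186.27830520177687, 'xyz': array([1.2411511 , 0.63032442, 1.1809279 ]), 'attitude': array([0.36213264, 0.75488829, 2.15995324])}
{'fovy': 47.25450785450917, 'cx': 254.46654674004574, 'cy': 193.2356766462443, 'xyz': array([0.35611932, 0.08398857, 1.34061628]), 'attitude': array([ 0.15389961, -0.13581218, -1.59357974])}
{'t': 0.1, 'q': array([-1.35199357e+00,  5.33243234e-02,  1.61417188e+00,  2.12415808e-05,
        1.47602367e+00, -1.18998115e-01]), 'dq': array([-0.00112433, -0.00182642, -0.00285592, -0.00267815,  0.00113208,
       -0.00067247]), 'effort': array([-1.06982105e-03, -3.94898772e+01, -3.71366394e+01, -2.57369038e-04,
        3.84859362e-03,  2.09302634e-06]), 'tool_pos': array([ 0.20701434, -0.58910976,  0.23015614]), 'tool_rot': array([-3.09499048e+00, -5.27770232e-01,  1.17760819e-04]), 'contact_force': array([-0.22538015,  0.10861981,  0.61202337]), 'wrist_torque': array([-0.04155722, -0.00453697,  0.02763992]), 'grip_force': 0.0, 'opening': 0.08522995269689058}
```

View pics/scene0.png

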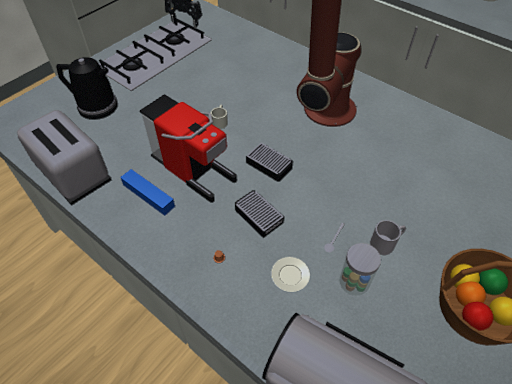

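View pics/top0.png

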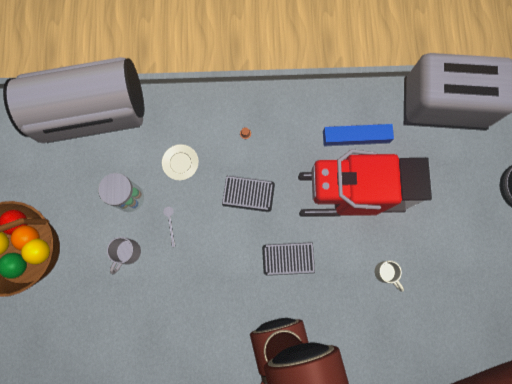

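The two tray-like objects are at top pixels (248,193) and (289,258). Image left is world +y, so the one at (248,193) is farthest left and is the one lying in front of the machine. I'll confirm this with an enlarged crop.

```bash
python3 - <<'E'
import cv2
i=cv2.imread("pics/top0.png")[140:240,210:370]; cv2.imwrite("pics/c1.png",cv2.resize(i,None,fx=5,fy=5,interpolation=cv2.INTER_CUBIC))
E
cat > h.py <<'E'
import numpy as np
from scipy.spatial.transform import Rotation as R
def pix2w(r,uv,z):
    H=r["image"].shape[0]; f=H/2/np.tan(np.radians(r["fovy"])/2)
    uv=np.atleast_2d(uv).astype(float)
    d=np.c_[(uv[:,0]-r["cx"])/f,-(uv[:,1]-r["cy"])/f,-np.ones(len(uv))]@R.from_rotvec(r["attitude"]).as_matrix().T
    c=np.array(r["xyz"]); return c+d*((z-c[2])/d[:,2])[:,None]
def w2pix(r,p):
    H=r["image"].shape[0]; f=H/2/np.tan(np.radians(r["fovy"])/2)
    c=(np.atleast_2d(p)-r["xyz"])@R.from_rotvec(r["attitude"]).as_matrix()
    return np.c_[r["cx"]+f*c[:,0]/-c[:,2], r["cy"]-f*c[:,1]/-c[:,2]]
E
```

```text
(no output)
```

View pics/c1.png

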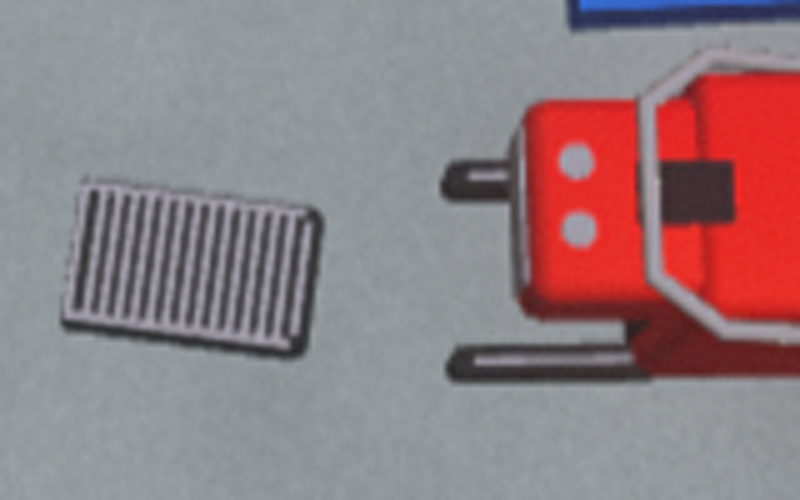

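The crop confirms it. The tray's rounded rear end (crop x≈310) faces the legs, whose tips are at crop (445,180) and (450,362). Its front end is at crop (75,250).

```bash
python3 - <<'E'
from station import ctrl
from h import *
r=ctrl.get_image("top")
c=lambda l:np.array(l)/5+[210,140]-0.4
t=pix2w(r,c([(85,180),(68,320),(302,353),(322,208)]),0.037)[:,:2]; print(t.round(4), np.linalg.norm(t-np.roll(t,-1,0),axis=1))
a=t[[2,3]].mean(0)-t[:2].mean(0); print("tray c",t.mean(0),"yaw",np.degrees(np.arctan2(a[1],a[0])))
l=pix2w(r,c([(442,178),(447,362),(505,176),(635,356)]),0.030)[:,:2]; print(l.round(4), np.linalg.norm(l[0]-l[1]))
print("mid",l[:2].mean(0)); d=l[3]-l[1];print(np.degrees(np.arctan2(d[1],d[0])))
d=l[1]-l[0];print("perp yaw",np.degrees(np.arctan2(d[1],d[0]))+90)
b=pix2w(r,np.array([(400,155),(402,213)]),0.248);print(b)
E
```

```text
[[0.6557 0.1792]
 [0.5696 0.1907]
 [0.5456 0.0506]
 [0.634  0.0355]] [0.08686093 0.14219752 0.08975426 0.14529946]
tray c [0.60124266 0.11399493] yaw -99.15659656621459
[[ 0.6521 -0.0387]
 [ 0.5386 -0.0366]
 [ 0.6522 -0.0772]
 [ 0.5391 -0.1497]] 0.11350724771713551
mid [ 0.59537491 -0.03765542]
-89.78224354136736
perp yaw 268.96581632865303
[[ 0.64814205 -0.28146652  0.248     ]
 [ 0.49844734 -0.2734503   0.248     ]]
```

Next I raise the arm and swing it round the robot side of the machine.

```bash
python3 -m handwheel '[{"gripper":-1,"offset":[20,-20,-60],"rotation":[0,0,0]},{"gripper":-1,"offset":[60,-60,-100],"rotation":[0,0,-0.1]},{"gripper":-1,"offset":[100,-110,-140],"rotation":[0,0,-0.25]},{"gripper":-1,"offset":[130,-150,-170],"rotation":[0,0,-0.4]},{"gripper":-1,"offset":[167,-194,-170],"rotation":[0,0,-0.55]},{"gripper":-1,"offset":[195,-240,-170],"rotation":[0,0,-0.7]},{"gripper":-1,"offset":[225,-290,-170],"rotation":[0,0,-0.85]},{"gripper":-1,"offset":[255,-340,-170],"rotation":[0,0,-1.0]}]'
```

```text
t: 1.15
tool_pos: [0.335, -0.1824, 0.4011]
tool_rot: [2.46, 1.954, 0.001]
contact_force: [2.3, 0.6, 0.3]
opening: 0.0855
grip_force: 0.0
```

```bash
python3 -m handwheel '[{"gripper":-0.2,"offset":[60,15,0],"rotation":[0,0,0]},{"gripper":-0.2,"offset":[120,30,0],"rotation":[0,0,0]},{"gripper":-0.2,"offset":[180,50,10],"rotation":[0,0,-0.02]},{"gripper":-0.2,"offset":[240,80,20],"rotation":[0,0,-0.04]},{"gripper":-0.2,"offset":[300,105,40],"rotation":[0,0,-0.06]},{"gripper":-0.2,"offset":[355,130,60],"rotation":[0,0,-0.075]},{"gripper":-0.2,"offset":[410,155,80],"rotation":[0,0,-0.075]},{"gripper":-0.2,"offset":[460,175,100],"rotation":[0,0,-0.075]}]'
python3 - <<'E'
from station import ctrl
import cv2
r=ctrl.get_image("wrist"); cv2.imwrite("pics/w1.png",r["image"][:,:,::-1]); print({k:v for k,v in r.items() if k!="image"})
import pickle;pickle.dump(r,open("w1.pkl","wb"))
r=ctrl.get_image("top"); cv2.imwrite("pics/top1.png",r["image"][:,:,::-1])
E
```

```text
t: 2.15
tool_pos: [0.6072, 0.2174, 0.3036]
tool_rot: [2.389, 2.039, -0.0]
contact_force: [0.5, -1.6, -0.3]
opening: 0.0516
grip_force: 0.0
{'fovy': 61.53414239070569, 'cx': 255.19995603882285, 'cy': 193.8880685585371, 'xyz': array([0.61873314, 0.29108627, 0.44570067]), 'attitude': array([-0.29379151,  0.02393716, -0.15699968])}
```

View pics/w1.png

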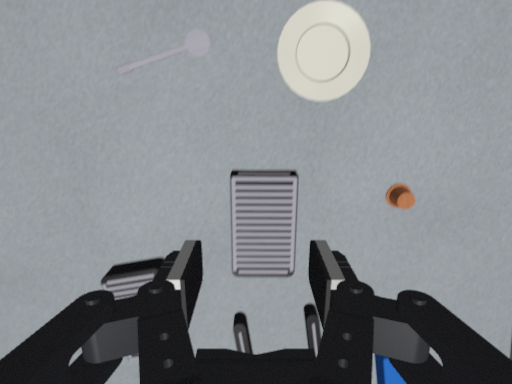

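The wrist view shows the tray's front edge top at (231–298, 171), its rear at (233–295, 275), and the leg tips at (239,315) and (310,307).

```bash
python3 - <<'E'
import pickle,cv2
from h import *
r=pickle.load(open("w1.pkl","rb"))
t=pix2w(r,[(231,172),(298,172),(295,276),(233,276)],0.037)[:,:2]; print(t.round(4), np.linalg.norm(t-np.roll(t,-1,0),axis=1))
a=t[[2,3]].mean(0)-t[:2].mean(0); print("c",t.mean(0),"yaw",np.degrees(np.arctan2(a[1],a[0])))
l=pix2w(r,[(239,313),(310,305),(246,350),(318,350)],0.028)[:,:2]; print(l.round(4), np.linalg.norm(l[0]-l[1]),l[:2].mean(0))
for i in(0,1):
    d=l[i+2]-l[i];print(np.degrees(np.arctan2(d[1],d[0])))
i=cv2.imread("pics/w1.png")[150:360,170:350]; cv2.imwrite("pics/c2.png",cv2.resize(i,None,fx=3,fy=2.85,interpolation=cv2.INTER_CUBIC))
i=cv2.imread("pics/top1.png")[140:240,210:370]; cv2.imwrite("pics/c3.png",cv2.resize(i,None,fx=5,fy=5,interpolation=cv2.INTER_CUBIC))
E
```

```text
[[0.5726 0.203 ]
 [0.6585 0.1893]
 [0.6359 0.0382]
 [0.5481 0.0521]] [0.08693337 0.15280988 0.08897152 0.15282418]
c [0.60376797 0.12064006] yaw -98.85609763945337
[[ 0.5442 -0.0174]
 [ 0.6526 -0.0203]
 [ 0.5433 -0.0872]
 [ 0.6561 -0.1052]] 0.10844765179308408 [ 0.59842967 -0.01884747]
-90.74852860402196
-87.66527872742479
```

View pics/c2.png

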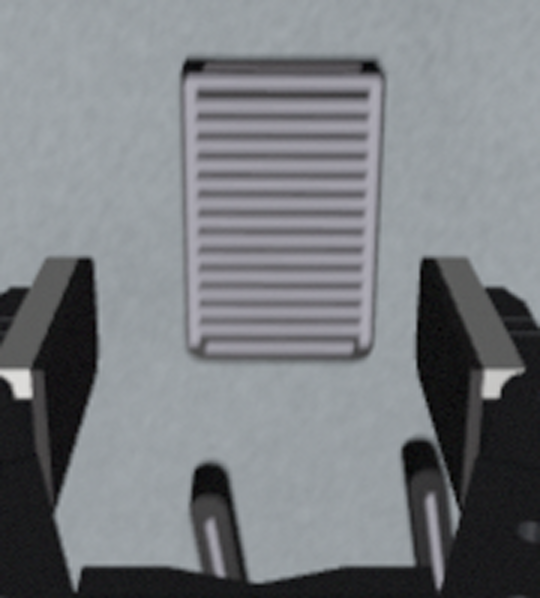

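```bash
python3 - <<'E'
import pickle
from h import *
r=pickle.load(open("w1.pkl","rb"))
c=lambda l:np.array(l)/[3,2.85]+[170,150]-0.35
t=pix2w(r,c([(184,71),(384,71),(374,356),(190,356)]),0.038)[:,:2]; print(t.round(4), np.linalg.norm(t-np.roll(t,-1,0),axis=1))
a=t[[2,3]].mean(0)-t[:2].mean(0); print("c",t.mean(0),"yaw",np.degrees(np.arctan2(a[1],a[0])))
for z,p in((0.,[(209,462),(417,438)]),(.03,[(212,492),(418,467)])):
    l=pix2w(r,c(p),z)[:,:2]; d=l[1]-l[0]; print(l.round(4), np.linalg.norm(d),l.mean(0),np.degrees(np.arctan2(d[1],d[0]))-90)
l=pix2w(r,c([(208,518),(220,570),(430,495),(438,585)]),.03)[:,:2]
for i in(0,2):
    d=l[i+1]-l[i];print(np.degrees(np.arctan2(d[1],d[0])))
R0=pix2w(r,c([(212,492),(242,575),(418,467),(446,575)]),.03);print(R0)
from station import ctrl
r=ctrl.get_image("scene")
import cv2
i=r["image"][140:240,170:310,::-1]; cv2.imwrite("pics/c4.png",cv2.resize(i,None,fx=5,fy=5,interpolation=cv2.INTER_CUBIC))
E
```

```text
[[0.5721 0.1998]
 [0.6575 0.1862]
 [0.6352 0.0412]
 [0.5486 0.055 ]] [0.08649348 0.14669989 0.08767118 0.14671843]
c [0.60336029 0.1205828 ] yaw -98.96867039416182
[[ 0.5401 -0.0358]
 [ 0.6531 -0.0377]] 0.11297035190012675 [ 0.59662469 -0.03676418] -90.93226161318765
[[ 0.5437 -0.0328]
 [ 0.6493 -0.0335]] 0.10561567634950175 [ 0.59650202 -0.03314194] -90.42234903156083
-89.52468834688912
-92.05643251798847
[[ 0.54369562 -0.03275268  0.03      ]
 [ 0.54996382 -0.0891646   0.03      ]
 [ 0.64930843 -0.0335312   0.03      ]
 [ 0.65613437 -0.10604143  0.03      ]]
```

View pics/c4.png

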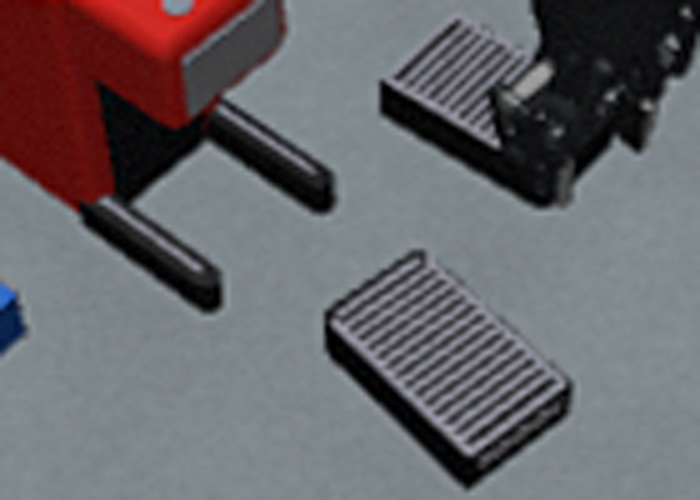

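```bash
python3 -m handwheel '[{"gripper":-0.2,"offset":[8,8,50],"rotation":[0,0,0]},{"gripper":-0.2,"offset":[8,8,100],"rotation":[0,0,0]},{"gripper":-0.2,"offset":[8,8,150],"rotation":[0,0,0]},{"gripper":-0.2,"offset":[8,8,200],"rotation":[0,0,0]},{"gripper":-0.2,"offset":[8,8,240],"rotation":[0,0,0]},{"gripper":-0.2,"offset":[8,8,270],"rotation":[0,0,0]},{"gripper":-0.2,"offset":[8,8,290],"rotation":[0,0,0]},{"gripper":-0.2,"offset":[8,8,290],"rotation":[0,0,0]}]'
python3 - <<'E'
from station import ctrl
import cv2
r=ctrl.get_image("wrist"); cv2.imwrite("pics/w2.png",r["image"][:,:,::-1]); 
o=ctrl.get_obs(); print(o["tool_pos"],o["tool_rot"],o["contact_force"])
E
```

```text
t: 3.3
tool_pos: [0.6146, 0.2215, 0.0137]
tool_rot: [-2.39, -2.038, 0.003]
contact_force: [-0.8, 0.2, -0.3]
opening: 0.0511
grip_force: 0.0
[0.61579122 0.22190158 0.01523391] [2.39001704e+00 2.03848029e+00 7.30102441e-04] [-0.47363476  0.17867927 -0.41330887]
```

View pics/w2.png

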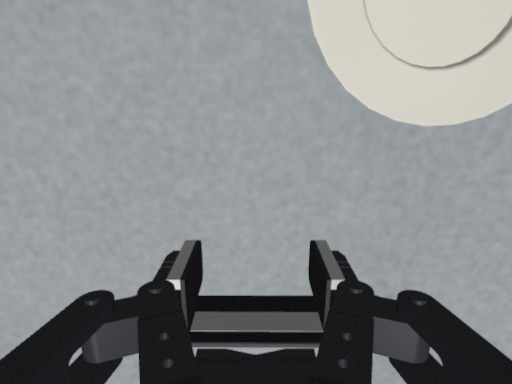

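The fingers stand in front of the tray's front face, on either side of its centre. Next I make contact and push a little straight ahead.

```bash
python3 -m handwheel '[{"gripper":-0.2,"offset":[-4,4,2],"rotation":[0,0,0]},{"gripper":-0.2,"offset":[-9,4,2],"rotation":[0,0,0]},{"gripper":-0.2,"offset":[-13,4,2],"rotation":[0,0,0]},{"gripper":-0.2,"offset":[-17,4,2],"rotation":[0,0,0]},{"gripper":-0.2,"offset":[-20,4,2],"rotation":[0,0,0]},{"gripper":-0.2,"offset":[-24,4,2],"rotation":[0,0,0]},{"gripper":-0.2,"offset":[-27,4,2],"rotation":[0,0,0]},{"gripper":-0.2,"offset":[-30,4,2],"rotation":[0,0,0]}]'
python3 - <<'E'
from station import ctrl
from h import *
import cv2
o=ctrl.get_obs(); print(o["tool_pos"],o["tool_rot"],o["contact_force"],o["wrist_torque"])
r=ctrl.get_image("top"); cv2.imwrite("pics/top2.png",r["image"][:,:,::-1])
i=r["image"][140:240,210:370,::-1]; cv2.imwrite("pics/c5.png",cv2.resize(i,None,fx=5,fy=5,interpolation=cv2.INTER_CUBIC))
# plan: TCP rows from here
p=o["tool_pos"][:2]; d=.011; ya=np.radians(81); yb=np.radians(89.3)
c=p-(.075+d)*np.array([np.cos(ya),np.sin(ya)]); print("tray c",c)
X=np.array([np.cos(ya),np.sin(ya)]);Y=np.array([X[1],-X[0]])
for n in range(1,17):
    s=.075*n/16; th=(yb-ya)*n/16; m=ya+th/2
    q=c-s*np.array([np.cos(m),np.sin(m)])+(.075+d)*np.array([np.cos(ya+th),np.sin(ya+th)])-p
    print(n,(q@X*1e3).round(1),(q@Y*1e3).round(1),(-th).round(3))
print("end centre",c-.075*np.array([np.cos(m),np.sin(m)]))
E
```

```text
t: 4.35
tool_pos: [0.6147, 0.1921, 0.0125]
tool_rot: [-2.389, -2.039, -0.001]
contact_force: [-0.1, 2.4, -0.2]
opening: 0.0509
grip_force: 1.1
[0.61469495 0.19210987 0.01253157] [-2.38949110e+00 -2.03912396e+00 -7.13059372e-04] [-0.11399258  2.3695342  -0.15478762] [ 0.35018514 -0.08147843  0.00837794]
tray c [0.60124159 0.10716868]
1 -4.7 -0.8 -0.009
2 -9.4 -1.5 -0.018
3 -14.1 -2.1 -0.027
4 -18.8 -2.8 -0.036
5 -23.5 -3.4 -0.045
6 -28.2 -3.9 -0.054
7 -33.0 -4.4 -0.063
8 -37.7 -4.9 -0.072
9 -42.4 -5.3 -0.081
10 -47.2 -5.7 -0.091
11 -51.9 -6.0 -0.1
12 -56.7 -6.3 -0.109
13 -61.4 -6.5 -0.118
14 -66.2 -6.7 -0.127
15 -70.9 -6.9 -0.136
16 -75.7 -7.0 -0.145
end centre [0.59490053 0.03243722]
```

View pics/c5.png

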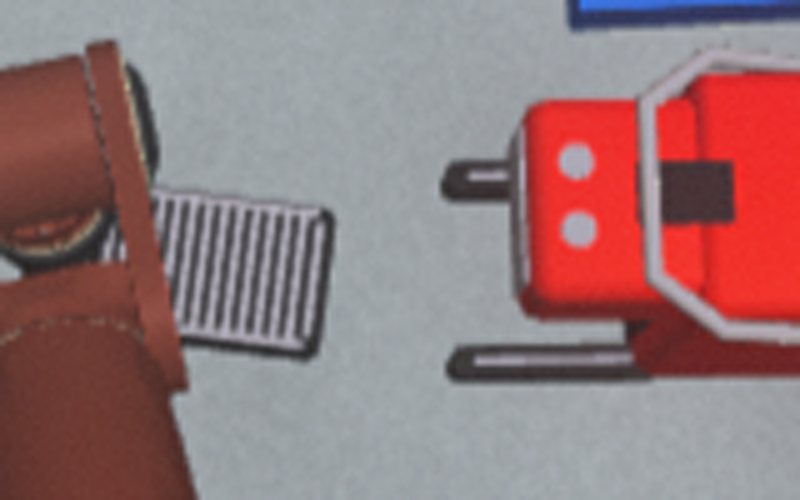

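Contact is made with a 2.4 N push and the tray is sliding. Next comes the arc.

```bash
python3 -m handwheel '[{"gripper":-0.2,"offset":[-4.7,-0.8,0],"rotation":[0,0,-0.009]},{"gripper":-0.2,"offset":[-9.4,-1.5,0],"rotation":[0,0,-0.018]},{"gripper":-0.2,"offset":[-14.1,-2.1,0],"rotation":[0,0,-0.027]},{"gripper":-0.2,"offset":[-18.8,-2.8,0],"rotation":[0,0,-0.036]},{"gripper":-0.2,"offset":[-23.5,-3.4,0],"rotation":[0,0,-0.045]},{"gripper":-0.2,"offset":[-28.2,-3.9,0],"rotation":[0,0,-0.054]},{"gripper":-0.2,"offset":[-33,-4.4,0],"rotation":[0,0,-0.063]},{"gripper":-0.2,"offset":[-37.7,-4.9,0],"rotation":[0,0,-0.072]}]'
python3 -m handwheel '[{"gripper":-0.2,"offset":[-4.7,0,0],"rotation":[0,0,-0.009]},{"gripper":-0.2,"offset":[-9.4,0,0],"rotation":[0,0,-0.018]},{"gripper":-0.2,"offset":[-14.1,0.2,0],"rotation":[0,0,-0.027]},{"gripper":-0.2,"offset":[-18.8,0.3,0],"rotation":[0,0,-0.036]},{"gripper":-0.2,"offset":[-23,0.4,0],"rotation":[0,0,-0.045]},{"gripper":-0.2,"offset":[-27,0.5,0],"rotation":[0,0,-0.054]},{"gripper":-0.2,"offset":[-31,0.6,0],"rotation":[0,0,-0.063]},{"gripper":-0.2,"offset":[-34,0.7,0],"rotation":[0,0,-0.073]}]'
python3 - <<'E'
from station import ctrl
from h import *
import cv2,pickle
o=ctrl.get_obs(); print(o["tool_pos"],o["tool_rot"],o["contact_force"],o["wrist_torque"])
r=ctrl.get_image("top"); pickle.dump(r,open("top3.pkl","wb"))
for z in(.15,.2,.25,.3,.35):print(z,pix2w(r,[(243,172)],z))
i=r["image"][140:240,210:370,::-1]; cv2.imwrite("pics/c6.png",cv2.resize(i,None,fx=5,fy=5,interpolation=cv2.INTER_CUBIC))
E
```

```text
t: 5.4
tool_pos: [0.6039, 0.1552, 0.0126]
tool_rot: [-2.314, -2.125, -0.0]
contact_force: [0.5, 2.1, 0.2]
opening: 0.0515
grip_force: 1.3
t: 6.4
tool_pos: [0.6016, 0.1213, 0.0125]
tool_rot: [-2.235, -2.207, 0.0]
contact_force: [-1.1, 3.5, 1.5]
opening: 0.0511
grip_force: 1.6
[0.60163968 0.12134082 0.0125464 ] [-2.23517396e+00 -2.20728070e+00  1.29958015e-04] [-1.10646099  3.4572213   1.49097755] [0.57346154 0.16313936 0.00446219]
0.15 [[0.63867721 0.12507525 0.15      ]]
0.2 [[0.62681118 0.12334982 0.2       ]]
0.25 [[0.61494514 0.12162438 0.25      ]]
0.3 [[0.60307911 0.11989894 0.3       ]]
0.35 [[0.59121307 0.1181735  0.35      ]]
```

View pics/c6.png

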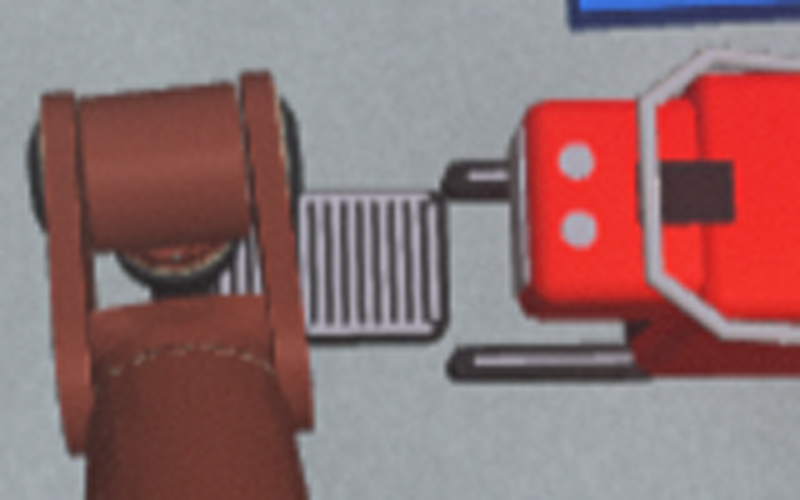

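The tray is straight now but about 3–4 mm too far towards +x, because I got the lateral sign wrong in the second half of the arc. I'll correct this with an oblique push as it enters the gap.

```bash
python3 -m handwheel '[{"gripper":-0.2,"offset":[-2,-0.6,0],"rotation":[0,0,0]},{"gripper":-0.2,"offset":[-4,-1.2,0],"rotation":[0,0,0]},{"gripper":-0.2,"offset":[-6,-1.8,0],"rotation":[0,0,0]},{"gripper":-0.2,"offset":[-8,-2.4,0],"rotation":[0,0,0]},{"gripper":-0.2,"offset":[-10,-3,0],"rotation":[0,0,0]},{"gripper":-0.2,"offset":[-12,-3.5,0],"rotation":[0,0,0]},{"gripper":-0.2,"offset":[-14,-4,0],"rotation":[0,0,0]},{"gripper":-0.2,"offset":[-16,-4,0],"rotation":[0,0,0]}]'
python3 - <<'E'
from station import ctrl
from h import *
import cv2,pickle
o=ctrl.get_obs(); print(o["tool_pos"],o["tool_rot"],o["contact_force"],o["wrist_torque"])
r=ctrl.get_image("top")
i=r["image"][160:220,260:350,::-1]; cv2.imwrite("pics/c7.png",cv2.resize(i,None,fx=8,fy=8,interpolation=cv2.INTER_CUBIC))
E
```

```text
t: 7.45
tool_pos: [0.5974, 0.1056, 0.0125]
tool_rot: [-2.236, -2.207, 0.0]
contact_force: [-0.4, 2.4, 1.6]
opening: 0.0512
grip_force: 1.4
[0.59737854 0.10558322 0.01252686] [-2.23575455e+00 -2.20658018e+00  7.84736881e-05] [-0.39572608  2.35374532  1.64126666] [ 0.39022922 -0.07785149 -0.01692494]
```

View pics/c7.png

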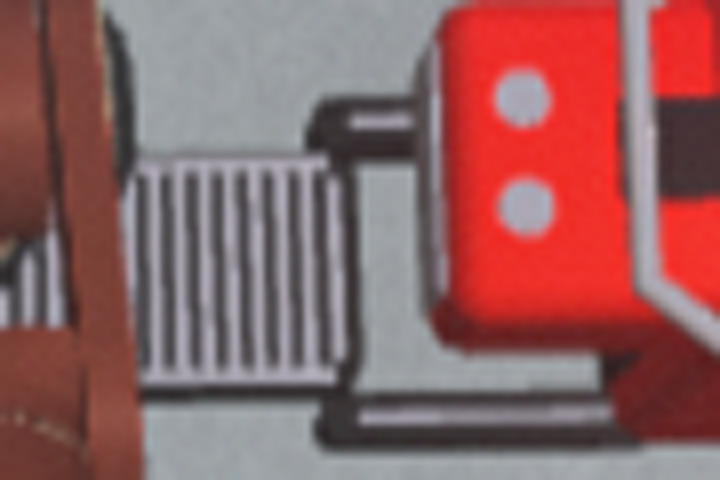

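The rear of the tray (crop x≈355) is between the legs, past their tips (x≈315), and the push force is still about 2.4 N. I continue straight in.

```bash
python3 -m handwheel '[{"gripper":-0.2,"offset":[-5,0,0],"rotation":[0,0,0]},{"gripper":-0.2,"offset":[-10,0,0],"rotation":[0,0,0]},{"gripper":-0.2,"offset":[-15,0,0],"rotation":[0,0,0]},{"gripper":-0.2,"offset":[-20,0,0],"rotation":[0,0,0]},{"gripper":-0.2,"offset":[-25,0,0],"rotation":[0,0,0]},{"gripper":-0.2,"offset":[-30,0,0],"rotation":[0,0,0]},{"gripper":-0.2,"offset":[-35,0,0],"rotation":[0,0,0]},{"gripper":-0.2,"offset":[-40,0,0],"rotation":[0,0,0]}]'
```

```text
t: 8.5
tool_pos: [0.597, 0.0653, 0.0125]
tool_rot: [-2.236, -2.207, 0.0]
contact_force: [-0.2, 3.3, 1.4]
opening: 0.051
grip_force: 1.4
```

```bash
python3 -m handwheel '[{"gripper":-0.2,"offset":[-5,0,0],"rotation":[0,0,0]},{"gripper":-0.2,"offset":[-10,0,0],"rotation":[0,0,0]},{"gripper":-0.2,"offset":[-15,0,0],"rotation":[0,0,0]},{"gripper":-0.2,"offset":[-20,0,0],"rotation":[0,0,0]},{"gripper":-0.2,"offset":[-25,0,0],"rotation":[0,0,0]},{"gripper":-0.2,"offset":[-30,0,0],"rotation":[0,0,0]},{"gripper":-0.2,"offset":[-35,0,0],"rotation":[0,0,0]},{"gripper":-0.2,"offset":[-40,0,0],"rotation":[0,0,0]}]'
python3 - <<'E'
from station import ctrl
import cv2
o=ctrl.get_obs(); print(o["tool_pos"],o["contact_force"],o["wrist_torque"])
r=ctrl.get_image("scene")
i=r["image"][90:240,140:320,::-1]; cv2.imwrite("pics/c8.png",cv2.resize(i,None,fx=4,fy=4,interpolation=cv2.INTER_CUBIC))
E
```

```text
t: 9.5
tool_pos: [0.5965, 0.0253, 0.0125]
tool_rot: [-2.236, -2.207, 0.0]
contact_force: [0.4, 2.8, 0.4]
opening: 0.0511
grip_force: 1.4
[0.59646129 0.02529532 0.0125418 ] [0.40732343 2.83053344 0.37513663] [ 0.4026261   0.04023006 -0.02445842]
```

View pics/c8.png

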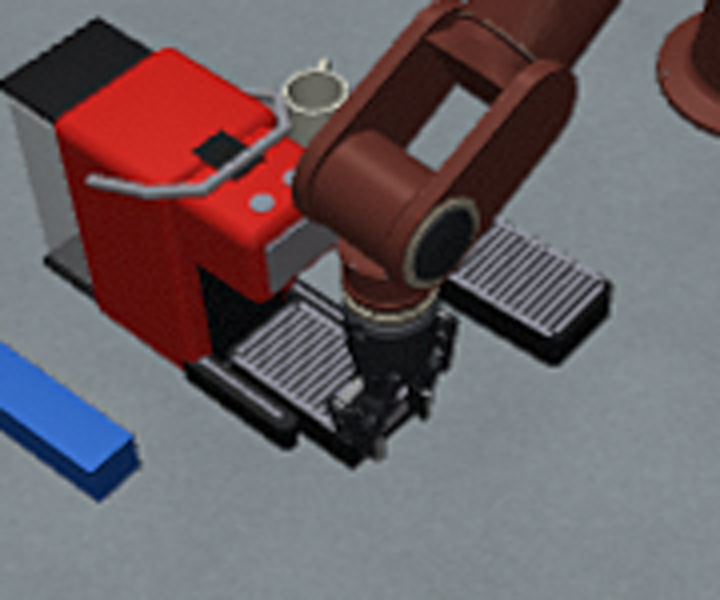

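The tray is nearly home. The wrist passes close to the brew head, so I lean the tool back slightly while I creep on.

```bash
python3 -m handwheel '[{"gripper":-0.2,"offset":[0,0,0],"rotation":[0,-0.05,0]},{"gripper":-0.2,"offset":[0,0,0],"rotation":[0,-0.1,0]},{"gripper":-0.2,"offset":[-1,0,0],"rotation":[0,-0.14,0]},{"gripper":-0.2,"offset":[-2,0,0],"rotation":[0,-0.14,0]},{"gripper":-0.2,"offset":[-4,0,0],"rotation":[0,-0.14,0]},{"gripper":-0.2,"offset":[-5,0,0],"rotation":[0,-0.14,0]},{"gripper":-0.2,"offset":[-6,0,0],"rotation":[0,-0.14,0]},{"gripper":-0.2,"offset":[-7,0,0],"rotation":[0,-0.14,0]}]'
```

```text
t: 10.55
tool_pos: [0.5963, 0.0185, 0.0124]
tool_rot: [2.164, 2.135, -0.152]
contact_force: [0.0, 2.6, -1.0]
opening: 0.0512
grip_force: 0.9
```

```bash
python3 -m handwheel '[{"gripper":-0.2,"offset":[-0.5,0,0.07],"rotation":[0,0,0]},{"gripper":-0.2,"offset":[-1,0,0.14],"rotation":[0,0,0]},{"gripper":-0.2,"offset":[-1.5,0,0.21],"rotation":[0,0,0]},{"gripper":-0.2,"offset":[-2,0,0.28],"rotation":[0,0,0]},{"gripper":-0.2,"offset":[-2.5,0,0.35],"rotation":[0,0,0]},{"gripper":-0.2,"offset":[-3,0,0.42],"rotation":[0,0,0]},{"gripper":-0.2,"offset":[-3.5,0,0.49],"rotation":[0,0,0]},{"gripper":-0.2,"offset":[-4,0,0.56],"rotation":[0,0,0]}]'
```

```text
t: 11.55
tool_pos: [0.5963, 0.0145, 0.0125]
tool_rot: [2.163, 2.135, -0.152]
contact_force: [0.3, 1.5, -1.4]
opening: 0.0508
grip_force: 0.8
```

```bash
python3 -m handwheel '[{"gripper":-0.2,"offset":[-0.4,0,0.05],"rotation":[0,0,0]},{"gripper":-0.2,"offset":[-0.8,0,0.1],"rotation":[0,0,0]},{"gripper":-0.2,"offset":[-1.2,0,0.15],"rotation":[0,0,0]},{"gripper":-0.2,"offset":[-1.5,0,0.2],"rotation":[0,0,0]},{"gripper":-0.2,"offset":[-1.9,0,0.25],"rotation":[0,0,0]},{"gripper":-0.2,"offset":[-2.3,0,0.3],"rotation":[0,0,0]},{"gripper":-0.2,"offset":[-2.6,0,0.35],"rotation":[0,0,0]},{"gripper":-0.2,"offset":[-3,0,0.42],"rotation":[0,0,0]}]'
```

```text
t: 12.55
tool_pos: [0.5963, 0.0115, 0.0125]
tool_rot: [2.163, 2.135, -0.152]
contact_force: [0.2, 1.1, -0.7]
opening: 0.0511
grip_force: 0.8
```

```bash
python3 -m handwheel '[{"gripper":-0.2,"offset":[-0.4,0,0.05],"rotation":[0,0,0]},{"gripper":-0.2,"offset":[-0.8,0,0.1],"rotation":[0,0,0]},{"gripper":-0.2,"offset":[-1.2,0,0.15],"rotation":[0,0,0]},{"gripper":-0.2,"offset":[-1.5,0,0.2],"rotation":[0,0,0]},{"gripper":-0.2,"offset":[-1.9,0,0.25],"rotation":[0,0,0]},{"gripper":-0.2,"offset":[-2.3,0,0.3],"rotation":[0,0,0]},{"gripper":-0.2,"offset":[-2.6,0,0.35],"rotation":[0,0,0]},{"gripper":-0.2,"offset":[-3,0,0.42],"rotation":[0,0,0]}]'
python3 - <<'E'
from station import ctrl
import cv2
r=ctrl.get_image("scene")
i=r["image"][150:215,180:260,::-1]; cv2.imwrite("pics/c9.png",cv2.resize(i,None,fx=9,fy=9,interpolation=cv2.INTER_CUBIC))
E
```

```text
t: 13.55
tool_pos: [0.5965, 0.0112, 0.0126]
tool_rot: [2.166, 2.137, -0.145]
contact_force: [1.2, 11.4, -1.0]
opening: 0.0515
grip_force: 6.3
```

The push stopped dead at 11 N with the TCP at y=0.011, where the home position was expected. I back off and lift.

```bash
python3 -m handwheel '[{"gripper":-0.2,"offset":[6,0,-0.8],"rotation":[0,0,0]},{"gripper":-0.2,"offset":[20,0,-2.8],"rotation":[0,0,0]},{"gripper":-0.2,"offset":[40,0,-5.6],"rotation":[0,0,0]},{"gripper":-0.2,"offset":[59,0,-8],"rotation":[0,0,0]},{"gripper":-0.2,"offset":[52,0,-57],"rotation":[0,0,0]},{"gripper":-0.2,"offset":[45,0,-107],"rotation":[0,0,0]},{"gripper":-0.2,"offset":[38,0,-157],"rotation":[0,0,0]},{"gripper":-0.2,"offset":[31,0,-206],"rotation":[0,0,0]}]'
python3 - <<'E'
from station import ctrl
from h import *
import cv2
r=ctrl.get_image("wrist"); g=cv2.GaussianBlur(cv2.cvtColor(r["image"],cv2.COLOR_RGB2GRAY),(3,3),0)
def prof(P): 
    uv=w2pix(r,P); return cv2.remap(g,uv[:,0:1].astype('f4'),uv[:,1:].astype('f4'),cv2.INTER_LINEAR,borderValue=0)[:,0]
ys=np.arange(.03,-.05,-.002)
for x in(.57,.596,.62): print("front x",x,list(zip((ys*1e3).astype(int),prof(np.c_[0*ys+x,ys,0*ys+.038]))))
xs=np.arange(.53,.665,.003)
for y in(-.015,-.05): print("across y",y,list(zip((xs*1e3).round().astype(int),prof(np.c_[xs,0*xs+y,0*xs+.036]))))
print(w2pix(r,[(.596,0,.038),(.596,-.05,.038)]))
E
```

```text
t: 14.6
tool_pos: [0.5968, 0.0691, 0.214]
tool_rot: [2.162, 2.136, -0.151]
contact_force: [0.8, -0.6, -0.7]
opening: 0.0511
grip_force: 0.0
front x 0.57 [(np.int64(30), np.uint8(175)), (np.int64(27), np.uint8(176)), (np.int64(25), np.uint8(179)), (np.int64(23), np.uint8(179)), (np.int64(21), np.uint8(170)), (np.int64(19), np.uint8(115)), (np.int64(17), np.uint8(36)), (np.int64(15), np.uint8(27)), (np.int64(13), np.uint8(67)), (np.int64(11), np.uint8(95)), (np.int64(9), np.uint8(101)), (np.int64(7), np.uint8(101)), (np.int64(5), np.uint8(64)), (np.int64(3), np.uint8(54)), (np.int64(1), np.uint8(117)), (np.int64(0), np.uint8(169)), (np.int64(-2), np.uint8(174)), (np.int64(-4), np.uint8(138)), (np.int64(-6), np.uint8(96)), (np.int64(-8), np.uint8(95)), (np.int64(-10), np.uint8(135)), (np.int64(-12), np.uint8(172)), (np.int64(-14), np.uint8(171)), (np.int64(-16), np.uint8(127)), (np.int64(-18), np.uint8(105)), (np.int64(-20), np.uint8(146)), (np.int64(-22), np.uint8(175)), (np.int64(-24), np.uint8(163)), (np.int64(-26), np.uint8(118)), (np.int64(-28), np.uint8(110)), (np.int64(-30), np.u
[... 5071 characters left out ...]
t8(127)), (np.int64(605), np.uint8(126)), (np.int64(608), np.uint8(126)), (np.int64(611), np.uint8(125)), (np.int64(614), np.uint8(123)), (np.int64(617), np.uint8(123)), (np.int64(620), np.uint8(121)), (np.int64(623), np.uint8(120)), (np.int64(626), np.uint8(119)), (np.int64(629), np.uint8(119)), (np.int64(632), np.uint8(136)), (np.int64(635), np.uint8(180)), (np.int64(638), np.uint8(117)), (np.int64(641), np.uint8(39)), (np.int64(644), np.uint8(60)), (np.int64(647), np.uint8(61)), (np.int64(650), np.uint8(96)), (np.int64(653), np.uint8(93)), (np.int64(656), np.uint8(47)), (np.int64(659), np.uint8(23)), (np.int64(662), np.uint8(24))]
[[255.55959863 211.46834082]
 [256.09167546 250.26431619]]
```

The tray's front edge is at y≈3 mm, about 39 mm ahead of the leg tips (40 expected). Its yaw is about −90.9°, which matches the machine, so it is home.

```bash
python3 -c "
from station import ctrl
print(ctrl.finish_job())"
```

```text
the job is handed in; nothing more can be done
None
```

The drip tray is pushed fully home between the machine's legs and the job is handed in: the push stopped at 11 N, and the tray's front end measures about 39 mm ahead of the leg tips (40 expected). I viewed 11 pictures, one over the limit of 10.

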